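Roll the ground shaft onto the scribed line

ROBOT

A 6-joint arm with a two-finger parallel gripper is mounted at the origin on the work surface. World frame = base frame: x ahead of the robot, y to its left, z up, the work surface at z = 0. Lengths are in m, angles in rad, forces in N, time in s.
With the tool pointing down it reaches from about 0.35 to 0.85 m from the base axis. Payload 8.1 kg.
Tool frame: the origin (TCP) lies midway between the tips of the shut fingers; the grasp point (between the pads) lies 19 mm behind it (robot.grip_point_offset is the distance from the TCP to the grasp point, in m); z points along the fingers, y is the line along which they close (so a half turn about z gives the same grasp; the last joint's range is limited). The gripper opens to 93 mm and grips with 3 to 60 N. Pads are 15 mm wide; open, the fingers measure 128 mm over their backs; the gripper's body (75 mm by 188 mm) begins 65 mm behind the grasp point.
Start: joints at [1.148, 0.13, 1.488, -0, 1.523, -0.085], TCP at [0.199, 0.566, 0.181] pointing down, gripper open.
Joint ranges: [-2.96, 2.96], [-0.89, 2.26], [0.02, 2.5], [-1.34, 4.48], [0, 2.73], [-2.66, 2.66]. Speed limits (rad/s): [2.39, 2.39, 2.79, 3.14, 3.14, 3.14].

INTERFACE

Orientations are given as a rotation vector (axis times angle).
In Python, from plant import robot, read_camera, job gives the robot as it stands.
- The arm moves only by the shell command python3 -m inch 'ROWS' [FORCE]. ROWS is JSON, one flat list of numbers, 5 for each row, row after row: the shift along the world's x, y, z in mm, then the turn about the world's z in degrees, then the opening in per cent of the stroke, from 0 (shut) to 100 (fully open). In form: [dx, dy, dz, yaw, hand, dx, dy, dz, yaw, hand, ...]. A call has 1 to 10 rows; each row is the pose to reach, as a shift and turn from the pose commanded when the call began; what a row does not reach only later rows make up. A row lasts 1/12 s, in which the tool goes at most 41.7 mm and 7.16 degrees, less where a joint would pass 70% of its speed; a pose out of reach is approached as far as the arm can. A call with a gripper value outside its range is refused whole. The fingers move at their own pace and stop on an object; FORCE is the grip in N (left out, the last holds). Time passes only in rows, so rows that repeat a pose let the fingers close. It gives the time, the measured TCP pose, the force, the opening and the grip force at its end, in the units of the state.
- robot.read_state(): the state, without advancing time (a new reading comes with each control period).
- read_camera(name): name is "scene" or "top" or "wrist"; returns a dict with "image" (384x512x3 uint8, blue, green, red), "K" (3x3 intrinsics, pixels), "D" ([k1, k2, p1, p2, k3] as OpenCV has them; the pictures are not rectified), "extrinsics" (4x4, takes a point from world to camera coordinates); the wrist camera has in their place "mount" (4x4, takes a point from camera to tool coordinates, whose origin is the TCP and whose axes are the flange's). Camera axes: x right, y down, z forward; pixel columns grow to the right and rows downward; lengths in m; the calibration is good to about 2 mm. A picture is of the moment at which its call begins: read the wrist's pose just before it. There is no depth.
- job.close_job(): hands the job in; it is judged then, once.
The state is a dict: "t": time; "q": joint angles; "dq": joint speeds; "joint_torque": joint torques, N m; "tool_pos": TCP position; "orientation": TCP orientation; "force": force on the tool from outside, world axes, zero at the start; "wrist_torque": the same for the moment, N m; "opening": finger opening in m; "gripper_force": force on a finger pad.
Only numpy, scipy, OpenCV 4.12 (cv2) and the standard library are available. Lean on these libraries where they do the work, as an engineer would, in place of code of your own. Each camera call takes 0.05 s, during which the arm holds its last target. There are 200 camera calls.

TASK

A ground steel shaft lies on the cast-iron marking-out plate, off to one side of the line scribed across the middle of the plate. Set it up on the line for the straightness check: push the top of the shaft sideways with the fingertips so that it rolls under control over the plate, in as many strokes as it takes (not dragged, not sent running, never picked up) until it lies right on the scribed line, its axis straight above it and parallel to it, and leave it at rest there. Do not disturb the V-block on the plate or the bottle, jar and punch on the bench.

Things in the scene. Friction and masses are not known exactly. Their poses are not given: they have to be found in the camera images.
- plate: fixed cast-iron marking-out plate, 250 mm along its x, 400 mm along its y, 50 mm high; origin at the centre of its underside, on the bench; z up. Its flat top is 50 mm above the bench. Its place varies by some 10 cm and it is turned by up to 0.3 rad
- line (a point): middle of the scribed line on the plate's top: bright, 2 mm wide, 230 mm long, along the plate's x axis; the frame is turned like the plate (x along the line, y across it). The shaft starts 70 to 110 mm from it, on either side, nearly parallel (within 0.03 rad), and keeps its heading when rolled from above. Let go at 50 mm/s it rolls on by about 3 mm, at 150 mm/s by about 30 mm
- shaft: loose steel shaft, 0.5 to 0.9 kg: a barrel 30 mm in diameter, 120 mm long, with an 18 mm journal 22 mm long at each end (only the barrel touches the plate). Origin on its axis at mid-length, 15 mm above the plate's top; x is its long axis, about which it turns as it rolls (z starts up). A fingertip pressed on top grips it by friction; the shaft then rolls half as far as the fingertip moves
- vblock: loose steel V-block, bystander, 50 x 40 x 36 mm high, standing on the plate on the other side of the line, 70 to 110 mm from it; origin at the centre of its underside
- bottle: small plastic bottle with a nozzle, bystander, 32 mm in diameter and 92 mm high, standing on the bench beside the plate; origin at the centre of its underside
- jar: plastic jar with a white lid, bystander, 77 mm in diameter and 94 mm high, standing on the bench beside the plate; origin at the centre of its underside
- punch: pin punch, bystander, 10 mm thick and 115 mm long, lying on the bench beside the plate; origin under its middle
Mind the look-alikes: they are no part of the job. Of the things shaped like the shaft, the steel one is meant.

How it is judged:
By the outcome, as a careful person would: the job done as asked, in the order asked, and still so for the second after the job is handed in, with the robot touching nothing.
It also fails if it takes over 72 s, if anything falls off the work surface, if the arm or the gripper's body presses on something with over 40 N, if the wrist force passes 120 N, or if a joint passes its speed limit or range.

## Working session

There is one attempt and no reset: what is moved stays moved. The work goes in short steps, Python scripts to look and compute and a shell command to move; the robot and the scene stay as the last step left them, time stands still between calls to the robot, and variables do not carry over. Pictures are saved under pics/ and viewed, at most 10 in all, crops included, and the job is handed in when it is done.

```bash
mkdir -p pics; ls
python3 - <<'E'
from plant import robot, read_camera
import cv2,numpy as np
s=robot.read_state();print(s['t'],s['tool_pos'],s['orientation'],s['opening'],robot.grip_point_offset)
ims=[]
for n in("scene","top"):
    c=read_camera(n);cv2.imwrite(f'pics/{n}0.png',c['image']);np.savez(f'{n}.npz',K=c['K'],D=c['D'],E=c['extrinsics'])
    print(n,np.round(c['extrinsics'],3).tolist(),np.round(c['K'],1).tolist())
E
```

```text
pics
0.0 [0.19854794 0.56553059 0.18007656] [-5.28008826e-01 -3.09639371e+00  2.78413417e-03] 0.09282011193216602 0.0188
scene [[-0.773, 0.634, 0.013, 0.416], [0.435, 0.544, -0.718, -0.191], [-0.462, -0.549, -0.696, 1.531], [0.0, 0.0, 0.0, 1.0]] [[466.4, 0.0, 253.0], [0.0, 466.4, 184.2], [0.0, 0.0, 1.0]]
top [[0.021, -1.0, -0.003, -0.013], [-0.975, -0.02, -0.22, 0.539], [0.22, 0.008, -0.975, 1.375], [0.0, 0.0, 0.0, 1.0]] [[433.4, 0.0, 258.5], [0.0, 433.4, 185.7], [0.0, 0.0, 1.0]]
```

View pics/top0.png

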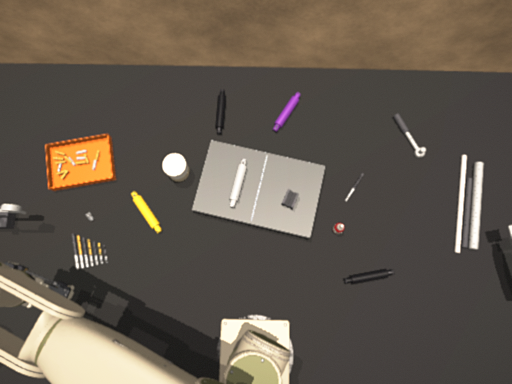

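View pics/scene0.png

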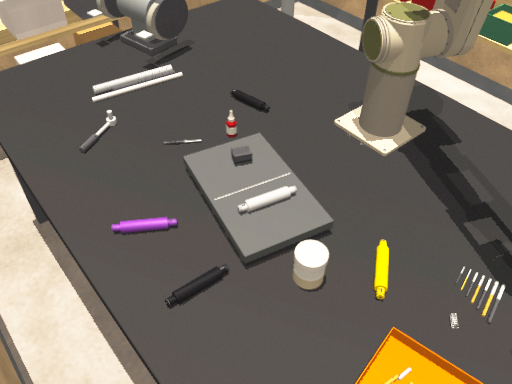

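Look-alikes in the top view: steel shaft on the plate (239,183); black (220,112), purple (287,112), yellow (146,212) and black (368,276) on the bench. Only the one at (239,183) is bright steel and lies on the plate beside the scribed line (259,187). I'll confirm it in a crop and measure.

```bash
cat > h.py <<'E'
import numpy as np,cv2
from scipy.spatial.transform import Rotation as R
def ray(px,K,D,E):  # E world->cam
    n=cv2.undistortPoints(np.float64(px).reshape(-1,1,2),np.array(K),np.array(D)).reshape(-1,2)
    d=np.c_[n,np.ones(len(n))]@E[:3,:3]; return -E[:3,:3].T@E[:3,3],d
def onto(px,K,D,E,z):
    o,d=ray(px,K,D,E); return o+d*((z-o[2])/d[:,2])[:,None]
def wrist(read_camera,robot):
    s=robot.read_state();c=read_camera('wrist')
    T=np.eye(4);T[:3,:3]=R.from_rotvec(s['orientation']).as_matrix();T[:3,3]=s['tool_pos']
    return c['image'],c['K'],c['D'],np.linalg.inv(T@np.array(c['mount'])),s
def project(P,K,D,E):
    return cv2.projectPoints(np.float64(P).reshape(-1,1,3),cv2.Rodrigues(E[:3,:3])[0],E[:3,3],np.array(K),np.array(D))[0].reshape(-1,2)
E
python3 - <<'E'
from h import *
c=np.load('top.npz');im=cv2.imread('pics/top0.png');g=cv2.cvtColor(im,cv2.COLOR_BGR2GRAY)
cr=im[130:245,160:370];cv2.imwrite('pics/crop1.png',cv2.resize(cr,None,fx=3.8,fy=3.8,interpolation=cv2.INTER_CUBIC))
m=((g>50)&(g<255)).astype(np.uint8);
n,l,st,ce=cv2.connectedComponentsWithStats(m[130:245,187:330]);i=1+st[1:,4].argmax()
cn=cv2.findContours((l==i).astype(np.uint8),0,2)[0][0]
r=cv2.minAreaRect(cn);b=cv2.boxPoints(r)+[187,130];P=onto(b,c['K'],c['D'],c['E'],.05)
print('plate',b.round(1).tolist(),P.round(3).tolist(),P.mean(0),np.linalg.norm(P[0]-P[1]),np.linalg.norm(P[1]-P[2]))
for nm,box,z in(('shaft',(228,252,150,215),.065),('line',(250,270,150,222),.05)):
    x0,x1,y0,y1=box;s=g[y0:y1,x0:x1];print(nm,np.median(s),s.max())
    mm=(s>(170 if nm=='shaft' else np.median(s)+35)).astype(np.uint8)
    n,l,st,ce=cv2.connectedComponentsWithStats(mm,connectivity=8);i=1+st[1:,4].argmax()
    y,x=np.nonzero(l==i);p=np.c_[x+x0,y+y0].astype(float);W=onto(p,c['K'],c['D'],c['E'],z)
    v=np.linalg.svd(W[:,:2]-W[:,:2].mean(0),full_matrices=False)[2][0];t=(W[:,:2]-W[:,:2].mean(0))@v
    print(len(p),W.mean(0),'heading',np.degrees(np.arctan(v[1]/v[0])),'len',np.ptp(t))
E
```

```text
plate [[187.0, 130.0], [329.0, 130.0], [329.0, 244.0], [187.0, 244.0]] [[0.733, 0.248, 0.05], [0.743, -0.24, 0.05], [0.353, -0.235, 0.05], [0.343, 0.225, 0.05]] [ 5.42785255e-01 -3.65008518e-04  5.00000000e-02] 0.4883040096408964 0.3900530668316534
shaft 180.0 255
1264 [0.53941301 0.06128773 0.065     ] heading 4.021613307445643 len 0.20991427303323712
line 182.0 255
62 [0.48953382 0.00686071 0.05      ] heading -12.273414772415395 len 0.1312804014026756
```

View pics/crop1.png

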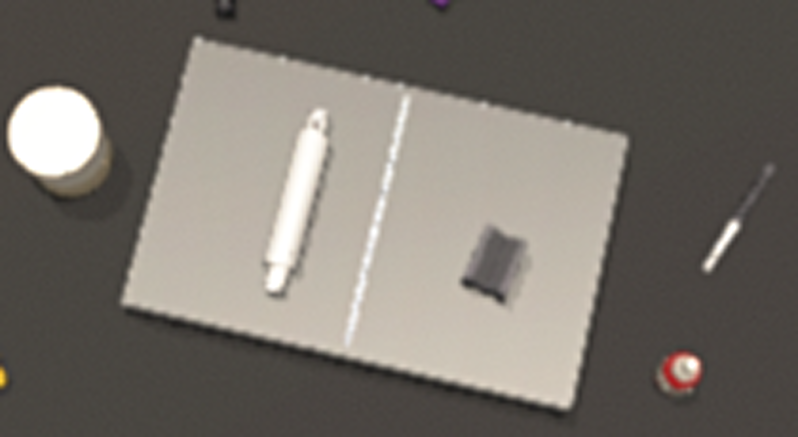

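The crop shows the bright steel stepped shaft with its journals at crop (297,200). The line runs from (407,95) to (348,345), with the V-block beyond it at (495,265) and the jar at (60,140). That is the right shaft. Next I'll redo the masks with better thresholds.

Run:
```python
from h import *
c=np.load('top.npz');im=cv2.imread('pics/top0.png');g=cv2.cvtColor(im,cv2.COLOR_BGR2GRAY)
m=(g>125).astype(np.uint8);m[:,:192]=0
n,l,st,ce=cv2.connectedComponentsWithStats(m[130:245,:330]);i=l[200-130,220]
cn=max(cv2.findContours((l==i).astype(np.uint8),0,2)[0],key=cv2.contourArea)
P=onto(cn.reshape(-1,2)+[0,130.],c['K'],c['D'],c['E'],.05)
r=cv2.minAreaRect((P[:,:2]*1000).astype(np.float32));print('plate mm',r,cv2.boxPoints(r).round().tolist())
for nm,sel,z in(('shaft',lambda x,y:x<246+.25*(180-y),.065),('line',lambda x,y:x>=248+.25*(180-y),.05)):
    y,x=np.nonzero(g[150:225,225:275]>222);x=x+225;y=y+150;k=sel(x,y)
    W=onto(np.c_[x,y][k],c['K'],c['D'],c['E'],z)
    v=np.linalg.svd(W[:,:2]-W[:,:2].mean(0),full_matrices=False)[2][0];t=(W[:,:2]-W[:,:2].mean(0))@v
    print(nm,k.sum(),W.mean(0).round(4),'heading',np.degrees(np.arctan(v[1]/v[0])),'len',np.ptp(t))
print(onto([[176,163],[290,199],[339,228]],c['K'],c['D'],c['E'],.09))
print(R.from_rotvec([-5.28e-01,-3.096,2.78e-03]).as_matrix().round(3))
```

```text
plate mm ((536.272705078125, -3.3846588134765625), (398.5576477050781, 249.66900634765625), 77.81987762451172) [[372.0, -172.0], [616.0, -225.0], [700.0, 165.0], [456.0, 218.0]]
shaft 264 [0.5482 0.0678 0.065 ] heading -12.868691681826027 len 0.1624116036780931
line 75 [ 0.5354 -0.0032  0.05  ] heading -12.165812100237908 len 0.2208006504301248
[[ 0.60335365  0.27004694  0.09      ]
 [ 0.49066904 -0.10478943  0.09      ]
 [ 0.40014883 -0.26074106  0.09      ]]
[[-0.943  0.331 -0.001]
 [ 0.331  0.943 -0.002]
 [ 0.001 -0.002 -1.   ]]
```

```bash
python3 -m inch '[230,-330,60,-60,100,230,-330,60,-60,100,230,-330,60,-60,100,230,-330,60,-60,100,230,-330,60,-60,100,230,-330,60,-60,100,230,-330,60,-60,100,230,-330,60,-60,100,230,-330,60,-60,100,230,-330,60,-60,100]'; python3 -m inch '[120,-168,0,-23,100,120,-168,0,-23,100,120,-168,0,-23,100,120,-168,0,-23,100,120,-168,0,-23,100,120,-168,0,-23,100,120,-168,0,-23,100,120,-168,0,-23,100]'
python3 - <<'E'
from plant import robot, read_camera
from h import *
im,K,D,E,s=wrist(read_camera,robot);cv2.imwrite('pics/w1.png',im);np.savez('w1.npz',K=K,D=D,E=E)
M=R.from_rotvec(s['orientation']).as_matrix();print(s['tool_pos'],np.degrees(np.arctan2(M[1,1],M[0,1])),s['q'],np.linalg.inv(E)[:3,3])
print(project([[.5354,-.0032,.05],[.5482,.0678,.065],s['tool_pos']],K,D,E))
E
```

```text
t: 0.93
tool_pos: [0.43, 0.2334, 0.2415]
orientation: [2.011, 2.413, -0.0]
force: [0.5, 0.0, 0.2]
opening: 0.0927
gripper_force: 0.0
t: 1.6
tool_pos: [0.5484, 0.0682, 0.2406]
orientation: [-2.447, -1.968, 0.001]
force: [0.7, 0.0, -0.2]
opening: 0.093
gripper_force: 0.0
[0.54838555 0.06823518 0.24055168] -12.39331933335404 [ 3.06294383e-02 -1.39239575e-02  1.53074698e+00  5.04578065e-04
  1.62611940e+00  2.46961340e-01] [0.56318691 0.13716132 0.44428287]
[[256.57580452 224.19518764]
 [254.5396038  171.42810859]
 [254.78005292 219.34483434]]
```

View pics/w1.png

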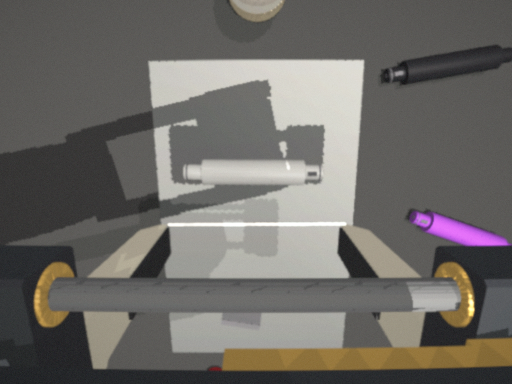

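The wrist picture shows the shaft from (184,172) to (321,172), nearly parallel to the line at row 224, which runs from (168,224) to (345,224). The plate edges are clear too. Next I'll measure the edges with column profiles.

```bash
cat >> h.py <<'E'
def measure(im,K,D,E,sh,ln,w=14,verbose=True):
    """sh,ln: ((x0,x1),y) guesses; edges of barrel and line by strongest gradient along columns"""
    g=cv2.GaussianBlur(cv2.cvtColor(im,cv2.COLOR_BGR2GRAY).astype(np.float64),(3,3),0)
    out={}
    (x0,x1),y=ln;pl=[]
    for x in range(x0,x1):
        c=g[y-7:y+8,x];b=c-np.median(c);b[b<.4*b.max()]=0
        if b.max()>15:pl.append((x,y-7+(b*np.arange(15)).sum()/b.sum()))
    (x0,x1),y=sh;up=[];lo=[]
    for x in range(x0,x1):
        d=np.gradient(g[:,x]);a=d[y-w-6:y-w+7];up.append((x,y-w-6+a.argmax()));a=d[y+w-6:y+w+7];lo.append((x,y+w-6+a.argmin()))
    def fit(p):
        p=np.float64(p);f=np.polyfit(p[:,0],p[:,1],1)
        for _ in range(3):
            r=p[:,1]-np.polyval(f,p[:,0]);k=abs(r)<=max(1.0,2*np.median(abs(r)));f=np.polyfit(p[k,0],p[k,1],1)
        xs=np.array([p[0,0],p[-1,0]]);return np.c_[xs,np.polyval(f,xs)],k.mean(),np.std(p[k,1]-np.polyval(f,p[k,0]))
    L,*q1=fit(pl);U,*q2=fit(up);B,*q3=fit(lo)
    PL=onto(L,K,D,E,.05)
    # axis: bisector of the two tangent planes
    o,du=ray(U,K,D,E);_,dl=ray(B,K,D,E);n=lambda a:a/np.linalg.norm(a,axis=1)[:,None]
    dm=n(n(du)+n(dl));A=o+dm*((.065-o[2])/dm[:,2])[:,None]
    dia=2*np.linalg.norm(A-o,axis=1)*np.sin(np.arccos((n(du)*n(dl)).sum(1))/2)
    v=PL[1]-PL[0];v/=np.linalg.norm(v);nn=np.array([-v[1],v[0]])
    hs=lambda P:np.degrees(np.arctan((P[1,1]-P[0,1])/(P[1,0]-P[0,0])))
    print('L',L.round(1).tolist(),q1,'U',U.round(1).tolist(),q2,'B',B.round(1).tolist(),q3)
    print('headings line,shaft',hs(PL),hs(A),'dia',dia*1000,'line mid',PL.mean(0),'shaft mid',A.mean(0))
    print('axis offset across line at ends mm',(A[:,:2]-PL[0,:2])@nn*1000)
E
python3 - <<'E'
from h import *
c=np.load('w1.npz');im=cv2.imread('pics/w1.png')
measure(im,c['K'],c['D'],c['E'],((206,302),172),((172,342),224),w=13)
g=cv2.cvtColor(im,cv2.COLOR_BGR2GRAY);print(g[150:196,[220,250,270,298]].T.tolist())
print((onto([[202,172],[305,172]],c['K'],c['D'],c['E'],.065)),onto([[168,224],[345,224]],c['K'],c['D'],c['E'],.05))
E
```

```text
L [[172.0, 224.3], [341.0, 223.4]] [np.float64(1.0), np.float64(0.12641740818162572)] U [[206.0, 159.3], [301.0, 160.3]] [np.float64(1.0), np.float64(0.288334705169253)] B [[206.0, 184.1], [301.0, 183.9]] [np.float64(0.7708333333333334), np.float64(0.15563309302836856)]
headings line,shaft -12.009008176919451 -12.555867285212887 dia [29.46329318 28.09570204] line mid [ 0.53532427 -0.0027832   0.05      ] shaft mid [0.5468607  0.06751582 0.065     ]
axis offset across line at ends mm [71.70215765 70.61952738]
[[103, 101, 104, 102, 102, 106, 101, 104, 111, 132, 160, 173, 179, 187, 191, 194, 196, 201, 206, 209, 205, 206, 206, 200, 201, 199, 196, 192, 190, 188, 183, 176, 166, 150, 131, 108, 101, 101, 101, 102, 99, 100, 103, 101, 103, 100], [108, 107, 104, 106, 109, 106, 105, 108, 110, 125, 150, 171, 180, 188, 191, 193, 196, 200, 205, 208, 207, 214, 212, 208, 210, 207, 203, 198, 193, 191, 183, 180, 171, 159, 140, 112, 102, 105, 104, 104, 105, 102, 101, 103, 104, 106], [106, 107, 109, 109, 109, 108, 107, 105, 111, 124, 148, 169, 180, 184, 192, 197, 198, 204, 206, 208, 209, 213, 213, 215, 215, 213, 210, 201, 198, 190, 185, 180, 173, 161, 141, 116, 109, 106, 106, 108, 106, 121, 159, 188, 194, 195], [110, 110, 106, 111, 109, 110, 112, 110, 111, 121, 146, 165, 179, 187, 193, 197, 203, 204, 206, 210, 209, 214, 216, 218, 219, 218, 214, 212, 204, 199, 192, 186, 181, 172, 170, 179, 195, 199, 196, 198, 199, 198, 197, 200, 197, 196]]
[[0.48674583 0.08055198 0.065     ]
 [0.60691077 0.05428366 0.065     ]] [[ 0.42311216  0.02146847  0.05      ]
 [ 0.64750675 -0.02752816  0.05      ]]
```

```bash
python3 -m inch '[0,5,-35,0,60,0,5,-70,0,60,0,5,-105,0,60,0,5,-130,0,60,0,5,-145,0,60,0,5,-152,0,60,0,5,-155,0,60,0,5,-155,0,60,0,5,-155,0,60,0,5,-155,0,60]'; python3 -m inch '[0,0,-1,0,60,0,0,-2,0,60,0,0,-3,0,60,0,0,-4,0,60,0,0,-4,0,60,0,0,-4,0,60]'
```

```text
t: 2.48
tool_pos: [0.5501, 0.0734, 0.088]
orientation: [2.446, 1.969, 0.004]
force: [0.3, -0.4, 0.1]
opening: 0.056
gripper_force: 0.0
t: 2.98
tool_pos: [0.5487, 0.0731, 0.082]
orientation: [-2.448, -1.969, 0.0]
force: [-0.0, 0.5, -0.9]
opening: 0.0556
gripper_force: 0.0
```

```bash
python3 -m inch '[0,0,-1,0,60,0,0,-1,0,60,0,0,-1,0,60]' | grep -E 'tool|force'; python3 -m inch '[0,0,-1,0,60,0,0,-1,0,60,0,0,-1,0,60]'| grep -E 'tool|force'
```

```text
tool_pos: [0.5488, 0.0731, 0.081]
force: [-0.4, -0.3, -0.1]
gripper_force: 0.0
tool_pos: [0.5488, 0.0731, 0.08]
force: [-0.5, 0.1, -0.7]
gripper_force: 0.0
```

```bash
python3 -m inch '[0,0,-0.5,0,60,0,0,-0.5,0,60,0,0,-0.5,0,60]' | grep -E 'tool|force'; python3 -m inch '[0,0,-0.5,0,60,0,0,-0.5,0,60,0,0,-0.5,0,60]'| grep -E 'tool|force'
```

```text
tool_pos: [0.5488, 0.0731, 0.0796]
force: [-0.3, -0.1, -0.3]
gripper_force: 0.0
tool_pos: [0.5488, 0.0731, 0.0791]
force: [-0.2, -0.0, -0.2]
gripper_force: 0.0
```

```bash
python3 -m inch '[0,0,-0.5,0,60,0,0,-0.5,0,60,0,0,-0.5,0,60]' | grep -E 'tool|force'; python3 -m inch '[0,0,-0.5,0,60,0,0,-0.5,0,60,0,0,-0.5,0,60]'| grep -E 'tool|force'
```

```text
tool_pos: [0.5488, 0.0731, 0.0786]
force: [0.6, -0.2, 0.4]
gripper_force: 0.0
tool_pos: [0.5488, 0.0731, 0.0781]
force: [-1.2, 1.4, -0.7]
gripper_force: 0.0
```

```bash
python3 -m inch '[0,0,5,0,60,0,0,5,0,60,-1,-4,5,0,60,-1,-4,3.5,0,60,-1,-4,2,0,60,-1,-4,2,0,60,-1,-4,2,0,60]' | grep -E 'tool|force'; python3 -m inch '[0,0,-0.5,0,60,0,0,-0.5,0,60,0,0,-0.5,0,60]'| grep -E 'tool|force'
python3 - <<'E'
from plant import robot, read_camera
from h import *
im,K,D,E,s=wrist(read_camera,robot);cv2.imwrite('pics/w2.png',im)
E
```

```text
tool_pos: [0.5475, 0.0691, 0.0798]
force: [-0.7, -0.2, 0.1]
gripper_force: 0.0
tool_pos: [0.5478, 0.0691, 0.0796]
force: [-0.3, -0.4, 0.3]
gripper_force: 0.0
```

View pics/w2.png

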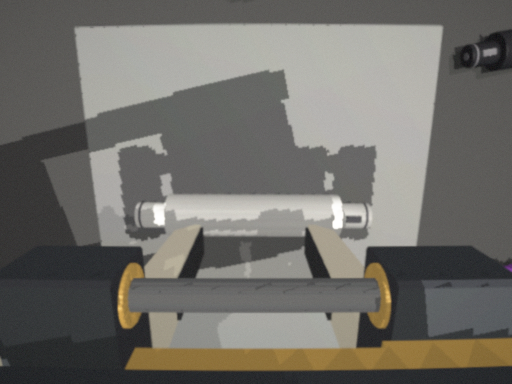

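Fingertips end at about row 228, below the shaft's mid row 214, so they may sit on the far side of its crown. I'll check this numerically.

Run:
```python
from plant import robot, read_camera
from h import *
im,K,D,E,s=wrist(read_camera,robot)
p=s['tool_pos'];M=R.from_rotvec(s['orientation']).as_matrix();print(p)
for x in(-.0075,0,.0075):print(project([p+M@[x,y,0] for y in(-.045,-.028,.028,.045)],K,D,E).round(1).tolist())
g=cv2.cvtColor(im,cv2.COLOR_BGR2GRAY)
print(g[185:250,255].tolist());print(g[185:250,190].tolist());print(g[185:250,320].tolist())
for U,B in(([[220,194.5],[290,194.5]],[[220,236],[290,236]]),):
    n=lambda a:a/np.linalg.norm(a,axis=1)[:,None]
    o,du=ray(U,K,D,E);_,dl=ray(B,K,D,E);dm=n(n(du)+n(dl));A=o+dm*((.065-o[2])/dm[:,2])[:,None]
    print(A,2*np.linalg.norm(A-o,axis=1)*np.sin(np.arccos((n(du)*n(dl)).sum(1))/2))
```

```text
[0.54783806 0.06913753 0.07963098]
[[187.9, 229.8], [213.1, 229.9], [296.4, 229.9], [321.6, 229.9]]
[[187.3, 219.2], [212.8, 219.3], [296.8, 219.4], [322.2, 219.4]]
[[186.7, 208.5], [212.4, 208.5], [297.2, 208.6], [322.9, 208.6]]
[99, 101, 98, 97, 103, 99, 101, 95, 104, 125, 149, 165, 169, 174, 178, 180, 184, 187, 191, 194, 195, 197, 200, 201, 203, 210, 207, 209, 206, 206, 209, 207, 204, 192, 168, 154, 149, 151, 154, 153, 152, 150, 150, 146, 154, 174, 186, 180, 175, 156, 132, 106, 83, 71, 73, 77, 79, 76, 74, 74, 73, 75, 74, 78, 75]
[96, 99, 96, 98, 98, 99, 98, 98, 108, 133, 155, 166, 173, 176, 181, 183, 186, 191, 189, 193, 197, 198, 200, 201, 204, 211, 208, 208, 207, 203, 204, 203, 191, 170, 156, 152, 150, 151, 151, 150, 160, 169, 176, 177, 170, 165, 163, 161, 160, 162, 162, 160, 163, 160, 161, 164, 160, 159, 160, 156, 159, 152, 143, 129, 111]
[101, 100, 98, 101, 101, 100, 101, 101, 109, 126, 143, 162, 168, 174, 176, 179, 186, 191, 195, 198, 200, 202, 203, 206, 205, 207, 210, 213, 214, 213, 210, 208, 208, 204, 189, 167, 154, 153, 156, 155, 156, 156, 160, 160, 160, 161, 161, 160, 162, 160, 159, 162, 163, 161, 159, 159, 161, 162, 159, 160, 160, 162, 161, 160, 160]
[[0.52328089 0.07250652 0.065     ]
 [0.57195186 0.06189169 0.065     ]] [0.02942043 0.02942041]
```

```bash
python3 -m inch '[0,0,10,0,0,0,0,10,0,0,0,0,10,0,0,0,0,10,0,0,0,0,10,0,0,0,0,10,0,0,0,0,10,0,0,0,0,10,0,0,0,0,10,0,0,0,0,10,0,0]' | grep -E 'tool|open'; python3 -m inch '[0,0,-3,0,0,0,0,-6,0,0,0,0,-8,0,0,0,0,-9,0,0,0,0,-9,0,0]'| grep -E 'tool|force|open'
python3 - <<'E'
from plant import robot, read_camera
from h import *
im,K,D,E,s=wrist(read_camera,robot);cv2.imwrite('pics/w3.png',im[150:300,130:380].repeat(3,0).repeat(3,1))
E
```

```text
tool_pos: [0.5477, 0.0691, 0.0895]
opening: 0.0007
tool_pos: [0.5474, 0.0691, 0.0801]
force: [-0.3, 0.2, 0.4]
opening: 0.0006
gripper_force: 0.0
```

View pics/w3.png

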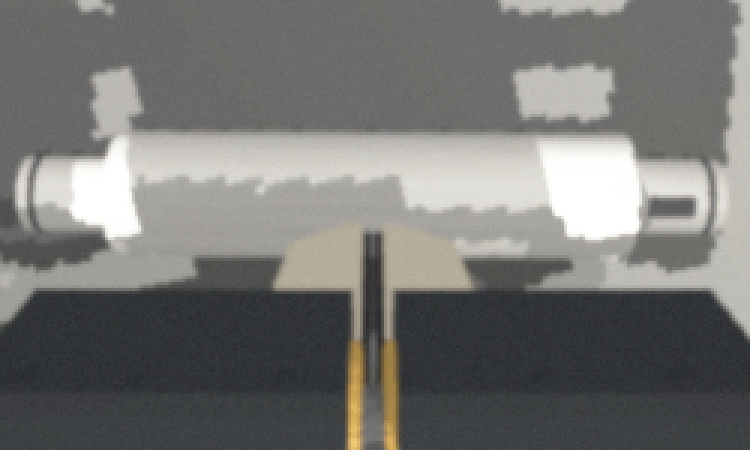

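```bash
for i in 1 2 3; do python3 -m inch '[0,0,-0.5,0,0,0,0,-0.5,0,0,0,0,-0.5,0,0]' | grep -E 'tool|^force'; done
```

```text
tool_pos: [0.5479, 0.0691, 0.0802]
force: [0.8, -0.4, -0.1]
tool_pos: [0.5478, 0.0691, 0.0797]
force: [0.2, -0.3, 0.3]
tool_pos: [0.5478, 0.0691, 0.0791]
force: [0.7, 0.1, 1.2]
```

```bash
for i in 1 2 3; do python3 -m inch '[0,0,-0.5,0,0,0,0,-0.5,0,0,0,0,-0.5,0,0]' | grep -E 'tool|^force'; done
```

```text
tool_pos: [0.5478, 0.0691, 0.0786]
force: [0.0, 0.5, -0.3]
tool_pos: [0.5478, 0.0691, 0.0781]
force: [0.5, 0.1, 0.3]
tool_pos: [0.5478, 0.0691, 0.0776]
force: [-0.2, 0.8, -0.6]
```

```bash
cat >> h.py <<'E'
def axis(U,B,K,D,E):
    n=lambda a:a/np.linalg.norm(a,axis=1)[:,None]
    o,du=ray(U,K,D,E);_,dl=ray(B,K,D,E);dm=n(n(du)+n(dl));A=o+dm*((.065-o[2])/dm[:,2])[:,None]
    return A,2*np.linalg.norm(A-o,axis=1)*np.sin(np.arccos((n(du)*n(dl)).sum(1))/2)
E
python3 - <<'E'
from plant import robot, read_camera
from h import *
im,K,D,E,s=wrist(read_camera,robot);cv2.imwrite('pics/w4.png',im[150:300,130:380].repeat(3,0).repeat(3,1))
g=cv2.cvtColor(im,cv2.COLOR_BGR2GRAY);print(g[185:250,200].tolist(),g[185:250,305].tolist())
t=read_camera('scene')['image'];
P=project([[.547,.067,.08]],*[np.load('scene.npz')[k] for k in 'KDE'])[0].astype(int);print(P)
cv2.imwrite('pics/s4.png',cv2.resize(t[P[1]-60:P[1]+60,P[0]-80:P[0]+80],None,fx=5,fy=5,interpolation=cv2.INTER_CUBIC))
E
```

```text
[108, 104, 106, 106, 103, 105, 107, 103, 108, 123, 148, 170, 181, 187, 187, 196, 195, 202, 203, 205, 206, 210, 211, 211, 210, 193, 173, 166, 165, 162, 162, 164, 163, 165, 164, 163, 160, 162, 161, 162, 163, 157, 161, 158, 157, 159, 160, 155, 158, 155, 150, 131, 104, 87, 81, 80, 81, 77, 80, 82, 77, 68, 56, 50, 54] [189, 191, 189, 185, 166, 132, 114, 109, 106, 117, 135, 162, 174, 181, 185, 192, 192, 201, 203, 208, 211, 212, 214, 218, 216, 218, 222, 221, 225, 222, 221, 221, 220, 216, 205, 197, 181, 171, 168, 164, 166, 165, 163, 161, 161, 161, 165, 178, 185, 176, 159, 150, 123, 93, 83, 82, 83, 81, 78, 76, 77, 68, 53, 50, 52]
[267 194]
```

View pics/s4.png

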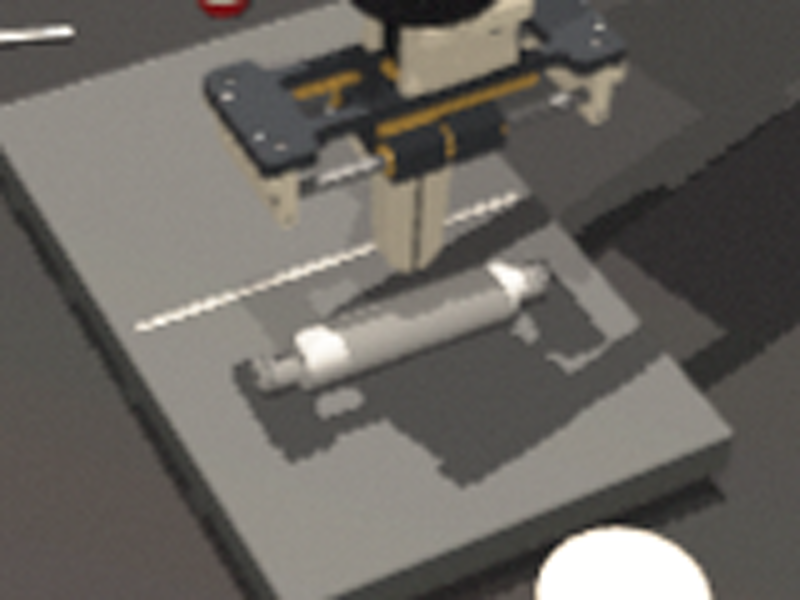

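Run:
```python
from plant import robot
from h import *
c=np.load('scene.npz');K,D,E=c['K'],c['D'],c['E'];s=robot.read_state();p=s['tool_pos'];M=R.from_rotvec(s['orientation']).as_matrix()
print(p,project([p,p+[0,0,.02]],K,D,E))
f=lambda x,y:(267-80+x/5,194-60+y/5)
for z in(.075,.08,.09,.1):print(z,onto([f(412,270)],K,D,E,z))
# shaft barrel ends & line ends in scene
print('axis pts',onto([f(310,358),f(510,285)],K,D,E,.065),'line',onto([f(140,327),f(515,197)],K,D,E,.05))
w=np.load('w1.npz')
# triangulate shaft ends: wrist w1 barrel end centres
o1,d1=ray([f(322,355)],K,D,E)
print(project([[.4867,.0805,.065],[.6069,.0543,.065],[.547,.0675,.08]],K,D,E)-[187,134],'x5')
```

```text
[0.54780566 0.06911572 0.07761192] [[267.59000692 195.68258253]
 [267.86505601 190.10677343]]
0.075 [[0.52421364 0.04897296 0.075     ]]
0.08 [[0.52767365 0.05269698 0.08      ]]
0.09 [[0.53459367 0.06014503 0.09      ]]
0.1 [[0.54151369 0.06759307 0.1       ]]
axis pts [[0.59893917 0.05729429 0.065     ]
 [0.48457826 0.08192458 0.065     ]] line [[ 0.64512397 -0.02600002  0.05      ]
 [ 0.42488481  0.02240181  0.05      ]]
[[101.03154924  57.05738745]
 [ 58.79759146  72.36235187]
 [ 80.44908185  60.52854202]] x5
```

Run:
```python
from plant import robot,read_camera
from h import *
c=np.load('scene.npz');K,D,E=c['K'],c['D'],c['E']
o1,d1=ray([(269.4,188.)],K,D,E)
im,K2,D2,E2,s=wrist(read_camera,robot)
for r in(223,225,227):
    o2,d2=ray([(253.8,r)],K2,D2,E2);A=np.c_[d1[0],-d2[0]];t=np.linalg.lstsq(A,o2-o1,rcond=None)[0]
    print(r,o1+d1[0]*t[0],o2+d2[0]*t[1])
```

```text
223 [0.55040578 0.07716367 0.11284981] [0.5492895  0.07890512 0.11232524]
225 [0.5496525  0.07635291 0.11176126] [0.54896855 0.077436   0.11142786]
227 [0.54890149 0.07554459 0.11067598] [0.54864534 0.07595648 0.11054646]
```

View pics/w4.png

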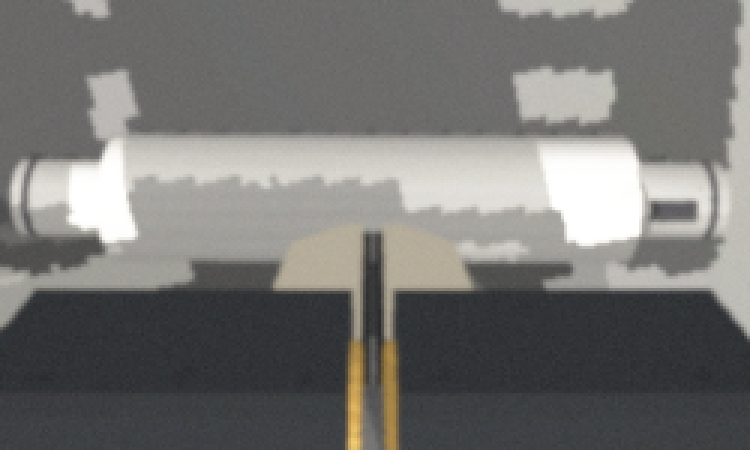

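The two views triangulate the visible fingertip edge to (0.549, 0.076, 0.111). Its x and y fit the TCP, but it is about 30 mm higher than the reported tip, which fits having felt no contact. I'll go down step by step, feeling for force.

```bash
python3 -m inch '[0,0,-3,0,0,0,0,-6,0,0,0,0,-9,0,0,0,0,-12,0,0,0,0,-15,0,0,0,0,-15,0,0]' | grep -E 'tool|^force';python3 -m inch '[0,0,-1,0,0,0,0,-2,0,0,0,0,-3,0,0,0,0,-3,0,0]' | grep -E 'tool|^force'; python3 -m inch '[0,0,-1,0,0,0,0,-2,0,0,0,0,-2,0,0]' | grep -E 'tool|^force'
python3 - <<'E'
from plant import robot,read_camera
from h import *
t=read_camera('scene')['image'][134:254,187:347]
im,K2,D2,E2,s=wrist(read_camera,robot)
cv2.imwrite('pics/s5.png',np.vstack([cv2.resize(t,(640,480))[90:360],cv2.resize(im[170:290,120:380],(640,295))]))
E
```

```text
tool_pos: [0.5472, 0.0691, 0.0616]
force: [-0.3, -1.2, -1.2]
tool_pos: [0.5478, 0.0691, 0.0595]
force: [-0.7, 0.1, -0.4]
tool_pos: [0.5477, 0.0691, 0.0574]
force: [-0.3, 0.3, 0.2]
```

View pics/s5.png

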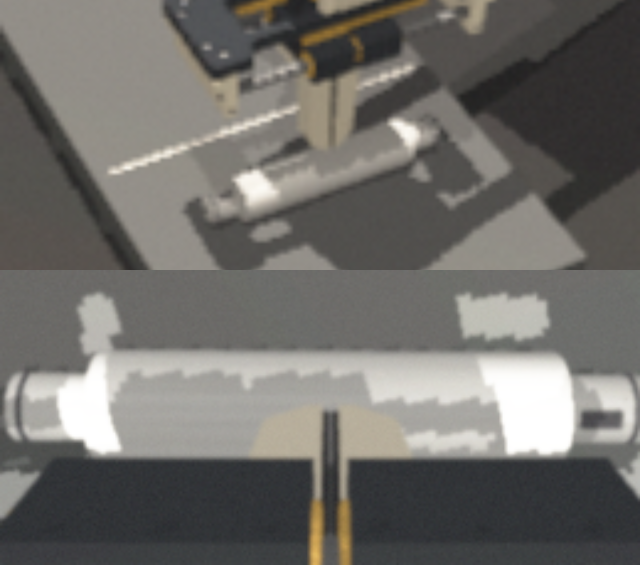

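The fingertip has now almost reached the shaft's crown in the scene view (crop 330,150), and the shaft hasn't moved. I'll carry on in 1 mm steps.

```bash
A='-E tool|^force'; python3 -m inch '[0,0,-1,0,0,0,0,-1,0,0]' | grep $A;python3 -m inch '[0,0,-1,0,0,0,0,-1,0,0]' | grep $A; python3 -m inch '[0,0,-1,0,0,0,0,-1,0,0]' | grep $A
```

```text
tool_pos: [0.5478, 0.0691, 0.0565]
force: [-0.2, 0.0, -0.1]
tool_pos: [0.5477, 0.0691, 0.0554]
force: [1.1, -0.1, -0.7]
tool_pos: [0.5477, 0.0691, 0.0544]
force: [0.4, -0.2, 0.1]
```

```bash
A='-E tool|^force'; python3 -m inch '[0,0,-1,0,0,0,0,-1,0,0]' | grep $A;python3 -m inch '[0,0,-1,0,0,0,0,-1,0,0]' | grep $A
```

```text
tool_pos: [0.5477, 0.0691, 0.0534]
force: [-0.5, 1.0, 0.3]
tool_pos: [0.5477, 0.0691, 0.0525]
force: [0.1, -0.3, 0.3]
```

```bash
A='-E tool|^force'; python3 -m inch '[0,0,-1,0,0,0,0,-1,0,0]' | grep $A;python3 -m inch '[0,0,-1,0,0,0,0,-1,0,0]' | grep $A
```

```text
tool_pos: [0.5477, 0.0691, 0.0514]
force: [0.0, 0.3, 0.4]
tool_pos: [0.5477, 0.0691, 0.0504]
force: [0.1, 1.4, 0.2]
```

```bash
A='-E tool|^force'; python3 -m inch '[0,0,-1,0,0,0,0,-1,0,0]' | grep $A;python3 -m inch '[0,0,-1,0,0,0,0,-1,0,0]' | grep $A
```

```text
tool_pos: [0.5477, 0.0691, 0.0494]
force: [0.3, 0.3, -0.2]
tool_pos: [0.5477, 0.0691, 0.0485]
force: [-0.1, -0.2, -0.6]
```

```bash
A='-E tool|^force'; python3 -m inch '[0,0,-1,0,0,0,0,-1,0,0]' | grep $A
cat > tip.py <<'E'
from plant import robot,read_camera
from h import *
c=np.load('scene.npz');K,D,E=c['K'],c['D'],c['E']
t=read_camera('scene')['image'].astype(int);im,K2,D2,E2,s=wrist(read_camera,robot)
def tip(img,x0,x1,y0,y1,low,th):
    a=img[y0:y1,x0:x1].astype(int);m=(a[...,2]-a[...,0]>th).astype(np.uint8)
    n,l,st,ce=cv2.connectedComponentsWithStats(m)
    i=1+st[1:,4].argmax();y,x=np.nonzero(l==i);k=y==(y.max() if low else y.min())
    return x0+x[k].mean(),y0+(y[k][0]),st[i].tolist()
P=project([s['tool_pos']+[0,0,.03]],K,D,E)[0].astype(int)
S=tip(t,P[0]-14,P[0]+16,P[1]-40,P[1]+25,True,14);W=tip(im,225,285,190,246,False,14)
print(s['tool_pos'],S,W)
o1,d1=ray([S[:2]],K,D,E);o2,d2=ray([W[:2]],K2,D2,E2);A=np.c_[d1[0],-d2[0]];q=np.linalg.lstsq(A,o2-o1,rcond=None)[0]
print(o1+d1[0]*q[0],o2+d2[0]*q[1])
for x in (P[0],P[0]+2):print(x,P[1]-20,(t[P[1]-20:P[1]+15,x]).tolist())
E
python3 tip.py
```

```text
tool_pos: [0.5477, 0.0691, 0.0475]
force: [-0.2, -0.3, -0.7]
[0.54773242 0.06908553 0.04749381] (np.float64(268.5), np.int64(196), [0, 6, 30, 36, 398]) (np.float64(261.0), np.int64(224), [32, 34, 28, 22, 508])
[0.55364173 0.07887489 0.08795982] [0.55330313 0.0794487  0.08777237]
267 175 [[41, 40, 40], [42, 41, 40], [43, 42, 41], [44, 41, 40], [63, 66, 70], [105, 120, 128], [127, 148, 158], [127, 147, 159], [126, 147, 159], [126, 146, 157], [126, 146, 158], [125, 147, 158], [125, 146, 157], [125, 146, 156], [126, 147, 158], [128, 148, 159], [126, 147, 159], [125, 146, 157], [126, 147, 159], [125, 146, 158], [125, 145, 155], [124, 141, 149], [123, 131, 137], [123, 130, 136], [122, 130, 136], [124, 129, 136], [126, 132, 139], [132, 139, 145], [129, 136, 141], [108, 114, 118], [68, 71, 72], [65, 67, 68], [76, 79, 81], [77, 80, 82], [78, 80, 81]]
269 175 [[43, 41, 41], [42, 42, 39], [43, 40, 41], [45, 45, 45], [72, 81, 86], [104, 122, 130], [105, 121, 130], [99, 113, 122], [99, 114, 123], [98, 114, 121], [98, 115, 122], [97, 112, 120], [96, 110, 118], [94, 109, 117], [92, 108, 116], [95, 108, 116], [96, 112, 120], [94, 109, 116], [82, 93, 100], [81, 94, 98], [94, 108, 115], [123, 134, 141], [123, 129, 133], [123, 129, 134], [124, 131, 135], [127, 135, 140], [135, 144, 147], [131, 139, 143], [115, 124, 127], [83, 88, 92], [64, 66, 68], [78, 81, 81], [76, 79, 82], [77, 79, 81], [77, 81, 82]]
```

```bash
A='-E tool|^force'; python3 -m inch '[0,0,-1,0,0,0,0,-1,0,0]' | grep $A; python3 -m inch '[0,0,-1,0,0,0,0,-1,0,0]' | grep $A;python3 -m inch '[0,0,-1,0,0,0,0,-1,0,0]' | grep $A
```

```text
tool_pos: [0.5477, 0.0691, 0.0465]
force: [-0.3, -0.3, -0.2]
tool_pos: [0.5477, 0.0691, 0.0454]
force: [-0.6, -0.9, -0.6]
tool_pos: [0.5477, 0.0691, 0.0444]
force: [0.2, 0.7, -0.7]
```

```bash
A='-E tool|^force'; python3 -m inch '[0,0,-1,0,0,0,0,-1,0,0]' | grep $A;python3 -m inch '[0,0,-1,0,0,0,0,-1,0,0]' | grep $A
```

```text
tool_pos: [0.5477, 0.0691, 0.0434]
force: [0.1, 0.1, -0.2]
tool_pos: [0.5479, 0.0691, 0.0428]
force: [-0.3, 0.6, 0.7]
```

```bash
A='-E tool|^force'; python3 -m inch '[0,0,-1,0,0,0,0,-1,0,0]' | grep $A;python3 tip.py | head -2
```

```text
tool_pos: [0.5481, 0.0693, 0.0426]
force: [-3.8, -0.1, 6.9]
[0.54806558 0.06931478 0.0425804 ] (np.float64(253.0), np.int64(200), [0, 15, 24, 29, 319]) (np.float64(260.75), np.int64(224), [32, 34, 28, 22, 507])
[0.56945632 0.03756271 0.05025025] [0.55120739 0.06485546 0.0414671 ]
```

Contact is found: 6.9 N with the TCP reading z 0.0426. Now a short trial stroke.

```bash
python3 -m inch '[-0.2,-1,0,0,0,-0.6,-3,0,0,0,-1.2,-5.5,0,0,0,-1.7,-8,0,0,0,-2.2,-10.5,0,0,0,-2.6,-12.5,0,0,0,-2.9,-13.5,0,0,0,-3,-14,0,0,0,-3,-14,0,0,0]' | grep -E 'tool|^force'
cat > look.py <<'E'
from plant import robot,read_camera
from h import *
im,K,D,E,s=wrist(read_camera,robot);g=cv2.GaussianBlur(cv2.cvtColor(im,cv2.COLOR_BGR2GRAY).astype(float),(3,3),0)
print(s['t'],s['tool_pos'].round(4),s['force'].round(1))
c=np.load('top.npz')
def edges(xs,pred):
    up=[]
    for x in xs:
        d=np.gradient(g[:,int(x)]);up.append(d)
    return up
# predicted shaft position from top camera
t=read_camera('top')['image'];np.save('topnow.npy',t)
import sys
y0=float(sys.argv[1]) if len(sys.argv)>1 else None
# upper (camera-side) barrel edge in wrist: strongest rising gradient over a window about the prediction
u=np.array([.978,-.208]);n=np.array([-.208,-.978]);m=np.array([.547,.0673])+n*float(sys.argv[1])/1000
r=[]
for a in np.r_[-.052:-.02:.002,.022:.052:.002]:
    q=np.r_[m+u*a,.065];C=np.linalg.inv(E)[:3,3]
    v=C-q;v-=np.r_[u,0]*(v@np.r_[u,0]);L=np.linalg.norm(v);e=v/L;h=np.array([-n[0],-n[1],0]) # away-from-line side
    al=np.arccos(.015/L);w=np.cross(np.r_[u,0],e);w*=np.sign(w@h)
    T=q+.015*(np.cos(al)*e+np.sin(al)*w)
    p=project([T],K,D,E)[0];p2=project([T+np.r_[n,0]*.001],K,D,E)[0];sc=p2[1]-p[1]
    x=int(round(p[0]));yy=int(round(p[1]));d=np.gradient(g[:,x])[yy-12:yy+13]
    if abs(d).max()<5:continue
    w=np.clip(d,0,None)*(np.abs(np.arange(25)-d.argmax())<4);r.append((a*1000,((w*np.arange(25)).sum()/w.sum()-12+yy-p[1])/sc,d.max()))
r=np.array(r);k=abs(r[:,1]-np.median(r[:,1]))<1.2;f=np.polyfit(r[k,0],r[k,1],1)
print('progress from start mm',float(sys.argv[1])+f[1],'tilt deg vs line',np.degrees(np.arctan(f[0])),'(+ = +x end further towards line)',k.sum(),len(r),'scatter',r[k,1].std())
E
python3 look.py 7
```

```text
tool_pos: [0.5449, 0.0552, 0.0425]
force: [-3.7, -0.1, 8.2]
13.1667 [0.5449 0.0552 0.0425] [-3.7 -0.1  8.2]
progress from start mm 7.2879441716300715 tilt deg vs line 0.5826854103174164 (+ = +x end further towards line) 28 31 scatter 0.39651423822485987
```

The stroke worked: the shaft rolled 7.3 mm for 14 mm of fingertip travel. Now full strokes of 26 mm, each moving the shaft 13 mm.

```bash
python3 -m inch '[0,0,2,0,0,0,0,4,0,0,1.2,5.6,4,0,0,2.4,11.3,4,0,0,2.4,11.3,4,0,0,2.4,11.3,2,0,0,2.4,11.3,0.5,0,0,2.4,11.3,0,0,0,2.4,11.3,0,0,0]' | grep -E 'tool|^force'
python3 -m inch '[-0.2,-1,0,0,0,-0.7,-3.4,0,0,0,-1.5,-6.8,0,0,0,-2.2,-10.3,0,0,0,-2.9,-13.7,0,0,0,-3.6,-17.1,0,0,0,-4.4,-20.5,0,0,0,-4.9,-23,0,0,0,-5.3,-24.8,0,0,0,-5.4,-25.4,0,0,0]' | grep -E 'tool|^force';python3 -m inch '[0,0,0,0,0]' | grep -E 'tool|^force'
python3 look.py 20
```

```text
tool_pos: [0.5474, 0.0666, 0.0426]
force: [-4.3, 1.2, 9.2]
tool_pos: [0.5417, 0.041, 0.0425]
force: [-5.1, 1.6, 11.4]
tool_pos: [0.5417, 0.041, 0.0425]
force: [-5.5, 1.0, 9.9]
14.9333 [0.5417 0.041  0.0425] [-5.5  1.   9.9]
progress from start mm 20.519698473179172 tilt deg vs line 0.6033190679893631 (+ = +x end further towards line) 30 31 scatter 0.4113901490153129
```

```bash
python3 -m inch '[0,0,2,0,0,0,0,4,0,0,1.4,6.4,4,0,0,2.7,12.7,4,0,0,2.7,12.7,4,0,0,2.7,12.7,2,0,0,2.7,12.7,0.5,0,0,2.7,12.7,0,0,0,2.7,12.7,0,0,0]' | grep -E 'tool|^force'
python3 -m inch '[-0.2,-1,0,0,0,-0.7,-3.4,0,0,0,-1.5,-6.8,0,0,0,-2.2,-10.3,0,0,0,-2.9,-13.7,0,0,0,-3.6,-17.1,0,0,0,-4.4,-20.5,0,0,0,-4.9,-23,0,0,0,-5.3,-24.8,0,0,0,-5.4,-25.4,0,0,0]' | grep -E 'tool|^force';python3 -m inch '[0,0,0,0,0]' | grep -E '^force'
python3 look.py 33.5
```

```text
tool_pos: [0.5447, 0.054, 0.0425]
force: [-4.1, 1.1, 9.6]
tool_pos: [0.539, 0.0283, 0.0426]
force: [-6.1, 1.8, 10.7]
force: [-5.9, 1.1, 11.2]
16.7 [0.539  0.0283 0.0425] [-5.9  1.1 11.2]
progress from start mm 33.763521178807636 tilt deg vs line 0.6405428343020262 (+ = +x end further towards line) 29 31 scatter 0.4292177517906485
```

```bash
python3 -m inch '[0,0,2,0,0,0,0,4,0,0,1.4,6.4,4,0,0,2.7,12.7,4,0,0,2.7,12.7,4,0,0,2.7,12.7,2,0,0,2.7,12.7,0.5,0,0,2.7,12.7,0,0,0,2.7,12.7,0,0,0]' | grep -E 'tool|^force'
python3 -m inch '[-0.2,-1,0,0,0,-0.7,-3.4,0,0,0,-1.5,-6.8,0,0,0,-2.2,-10.3,0,0,0,-2.9,-13.7,0,0,0,-3.6,-17.1,0,0,0,-4.4,-20.5,0,0,0,-4.9,-23,0,0,0,-5.3,-24.8,0,0,0,-5.4,-25.4,0,0,0]' | grep -E 'tool|^force';python3 -m inch '[0,0,0,0,0]' | grep -E '^force'
python3 look.py 46.5
```

```text
tool_pos: [0.542, 0.0412, 0.0425]
force: [-4.3, 1.2, 9.1]
tool_pos: [0.5362, 0.0155, 0.0425]
force: [-5.5, 2.4, 11.3]
force: [-5.7, 0.4, 10.2]
18.4667 [0.5362 0.0156 0.0425] [-5.7  0.4 10.2]
progress from start mm 47.03759412630951 tilt deg vs line 0.7645187031017814 (+ = +x end further towards line) 29 31 scatter 0.5164968664072161
```

```bash
python3 -m inch '[0,0,2,0,0,0,0,4,0,0,1.4,6.4,4,0,0,2.7,12.7,4,0,0,2.7,12.7,4,0,0,2.7,12.7,2,0,0,2.7,12.7,0.5,0,0,2.7,12.7,0,0,0,2.7,12.7,0,0,0]' | grep -E 'tool|^force'
python3 -m inch '[-0.2,-1,0,0,0,-0.7,-3.4,0,0,0,-1.5,-6.8,0,0,0,-2.2,-10.3,0,0,0,-2.9,-13.7,0,0,0,-3.6,-17.1,0,0,0,-4.4,-20.5,0,0,0,-4.9,-23,0,0,0,-5.3,-24.8,0,0,0,-5.4,-25.4,0,0,0]' | grep -E 'tool|^force';python3 -m inch '[0,0,0,0,0]' | grep -E '^force'
python3 look.py 60
python3 -m inch '[0,0,2,0,0,0,0,6,0,0,0,0,20,0,0,0,0,55,0,0,0,10,90,0,0,0,15,125,0,0,0,20,160,0,0,0,20,180,0,0,0,20,180,0,0,0,20,180,0,0]'  | grep -E 'tool|^force'
python3 - <<'E'
from plant import robot,read_camera
from h import *
im,K,D,E,s=wrist(read_camera,robot);np.savez('w6.npz',K=K,D=D,E=E,p=s['tool_pos']);cv2.imwrite('pics/w6.png',im)
print(s['tool_pos'],project([[.535,.010,.065],[.5353,-.0028,.05]],K,D,E))
E
```

```text
tool_pos: [0.5393, 0.0285, 0.0425]
force: [-3.8, 1.4, 9.4]
tool_pos: [0.5335, 0.0028, 0.0425]
force: [-6.1, 1.3, 10.9]
force: [-7.1, 1.3, 11.1]
20.2333 [0.5335 0.0028 0.0425] [-7.1  1.3 11.1]
progress from start mm 60.168277458250586 tilt deg vs line 0.5465168677266639 (+ = +x end further towards line) 23 31 scatter 0.3169081923593438
tool_pos: [0.5348, 0.0229, 0.2232]
force: [-1.0, -0.5, -0.9]
[0.53476525 0.02285184 0.22315192] [[256.56303554 184.57442147]
 [258.91114575 191.8635511 ]]
```

View pics/w6.png

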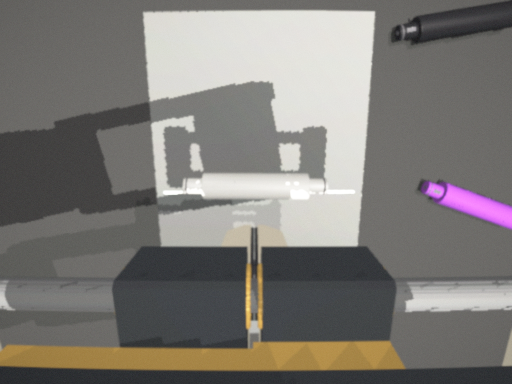

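The line's ends show beside the shaft, at columns 163–182 and 328–354, row 192. The barrel spans rows 173 to 198. Now to measure the offset.

```bash
cat > off.py <<'E'
from h import *
import sys
def off(im,K,D,E,rs,rl,cols,lcols,w=13):
    g=cv2.GaussianBlur(cv2.cvtColor(im,cv2.COLOR_BGR2GRAY).astype(float),(3,3),0)
    def pk(d,i0):
        d=np.clip(d,0,None);k=d.argmax();ww=d*(abs(np.arange(len(d))-k)<3);return i0+(ww*np.arange(len(d))).sum()/ww.sum()
    U=[];B=[];L=[]
    for x in cols:
        d=np.gradient(g[:,x]);U.append((x,pk(d[rs-w-6:rs-w+7],rs-w-6)));B.append((x,pk(-d[rs+w-6:rs+w+7],rs+w-6)))
    for x in lcols:
        c=g[rl-6:rl+7,x]-np.median(g[rl-6:rl+7,x])
        if c.max()>12:L.append((x,pk(np.where(c>.3*c.max(),c,0),rl-6)))
    def fit(p):
        p=np.array(p);k=np.ones(len(p),bool)
        for _ in range(4):f=np.polyfit(p[k,0],p[k,1],1);r=p[:,1]-np.polyval(f,p[:,0]);k=abs(r)<max(.5,2*np.median(abs(r)))
        x=np.array([p[0,0],p[-1,0]]);return np.c_[x,np.polyval(f,x)],k.sum(),r[k].std()
    U,B,L=fit(U),fit(B),fit(L);print('U',U,'\nB',B,'\nL',L)
    A,dia=axis(U[0],B[0],K,D,E);P=onto(L[0],K,D,E,.05)
    v=P[1]-P[0];v/=np.linalg.norm(v);nn=np.array([-v[1],v[0]])
    hd=lambda Q:np.degrees(np.arctan((Q[1,1]-Q[0,1])/(Q[1,0]-Q[0,0])))
    o=(A[:,:2]-P[0,:2])@nn*1000
    print('axis',A.mean(0),'dia',dia*1000,'headings line/shaft',hd(P),hd(A),'offsets mm',o,'mid',o.mean())
if __name__=='__main__':
    c=np.load('w6.npz');off(cv2.imread('pics/w6.png'),c['K'],c['D'],c['E'],186,192,range(208,290),[*range(165,181),*range(331,353)])
E
python3 off.py
```

```text
U (array([[208.        , 172.83911671],
       [289.        , 173.3177521 ]]), np.int64(81), np.float64(0.11840258568908787)) 
B (array([[208.        , 198.79954329],
       [289.        , 195.82344585]]), np.int64(77), np.float64(0.336088431552481)) 
L (array([[165.        , 191.75706422],
       [352.        , 191.16417199]]), np.int64(38), np.float64(0.10126598452000432))
axis [0.52576749 0.01126407 0.065     ] dia [29.85445171 25.86901459] headings line/shaft -12.1567884724309 -11.436087849931614 offsets mm [10.64248102 11.81522927] mid 11.228855144782038
```

```bash
cat > up.py <<'E'
from h import *
def up_off(U,L,K,D,E):
    """offset of axis from line using camera-side tangent only (radius known)"""
    P=onto(L,K,D,E,.05);v=P[1]-P[0];v/=np.linalg.norm(v);u=v if v[0]>0 else -v
    n=np.array([-u[1],u[0],0])          # away from line towards +y
    C,d=ray(U,K,D,E);res=[]
    for q in d:
        # in plane (n,z): ray from C, axis at height .065, distance .015, axis on -n side
        a=np.array([q@n,q[2]]);a/=np.linalg.norm(a);c0=np.array([(C-P[0])@n,C[2]])
        m=np.array([a[1],-a[0]]);m*=-np.sign(m[0])   # normal pointing -n
        # (s-c0n)*m0+(.065-c0z)*m1=.015
        res.append(1000*(c0[0]+(.015-(.065-c0[1])*m[1])/m[0]))
    return np.array(res),P
if __name__=='__main__':
    c=np.load('w6.npz');print(up_off([[208,172.84],[289,173.32]],[[165,191.757],[352,191.164]],c['K'],c['D'],c['E'])[0])
    c=np.load('w1.npz');print(up_off([[206,159.3],[301,160.3]],[[172,224.3],[341,223.4]],c['K'],c['D'],c['E'])[0])
E
python3 up.py
```

```text
[10.56615244  9.70867409]
[71.50784645 69.6375515 ]
```

Offset is about 10.2 mm, with the shaft within 0.55° of parallel. The final stroke needs about 20 mm of fingertip travel.

```bash
python3 -m inch '[2.1,0,-35,0,0,2.1,-10.2,-70,0,0,2.1,-10.2,-105,0,0,2.1,-10.2,-140,0,0,2.1,-10.2,-165,0,0,2.1,-10.2,-174,0,0,2.1,-10.2,-174,0,0,2.1,-10.2,-174,0,0,2.1,-10.2,-177,0,0,2.1,-10.2,-178,0,0]' | grep -E 'tool|^force'
python3 -m inch '[0,0,-1,0,0,0,0,-2,0,0,0,0,-2,0,0,0,0,-2,0,0]' | grep -E 'tool|^force'
```

```text
tool_pos: [0.5356, 0.0126, 0.0431]
force: [-0.1, -0.1, -0.2]
tool_pos: [0.5358, 0.0128, 0.0426]
force: [-4.9, 1.2, 8.5]
```

```bash
python3 -m inch '[-0.2,-1,0,0,0,-0.6,-2.9,0,0,0,-1.2,-5.6,0,0,0,-1.8,-8.4,0,0,0,-2.4,-11.2,0,0,0,-2.9,-13.8,0,0,0,-3.4,-16,0,0,0,-3.8,-17.8,0,0,0,-4.1,-19.1,0,0,0,-4.2,-19.6,0,0,0]' | grep -E 'tool|^force'; python3 -m inch '[0,0,0,0,0,0,0,0,0,0]' | grep -E 'tool|^force'
python3 look.py 70.3
python3 -m inch '[0,0,1,0,0,0,0,3,0,0,0,0,20,0,0,0,10,55,0,0,0,20,90,0,0,0,25,125,0,0,0,30,160,0,0,0,30,180,0,0,0,30,180,0,0,0,30,180,0,0]'  | grep -E 'tool|^force'
cat > fin.py <<'E'
from plant import robot,read_camera
from h import *; from off import off; from up import up_off
im,K,D,E,s=wrist(read_camera,robot);np.savez('w7.npz',K=K,D=D,E=E,p=s['tool_pos']);cv2.imwrite('pics/w7.png',im)
u=np.array([.978,-.208]);m=np.array([.5353,-.0028])
print(s['t'],'line',project([np.r_[m+u*a,.05] for a in(-.114,-.084,.084,.114)],K,D,E).round(1).tolist(),'shaft',project([np.r_[m+u*a,.065] for a in(-.055,0,.055)],K,D,E).round(1).tolist())
g=cv2.GaussianBlur(cv2.cvtColor(im,cv2.COLOR_BGR2GRAY).astype(float),(3,3),0)
def pk(d):
    k=d.argmax();w=np.clip(d,0,None)*(abs(np.arange(len(d))-k)<3);return (w*np.arange(len(d))).sum()/w.sum()
L=[];U=[]
for a in np.r_[-.112:-.086:.001,.086:.112:.001]:
    p=project([np.r_[m+u*a,.05]],K,D,E)[0];x,y=p.round().astype(int);c=g[y-6:y+7,x];c=c-np.median(c)
    if c.max()>12:L.append((x,y-6+pk(np.where(c>.3*c.max(),c,0))))
for a in np.arange(-.052,.053,.001):
    x,y=project([np.r_[m+u*a,.065]],K,D,E)[0].round().astype(int);d=np.gradient(g[:,x])[y-19:y-5];U.append((x,y-19+pk(d)))
def fit(p):
    p=np.array(p);k=np.ones(len(p),bool)
    for _ in range(4):f=np.polyfit(p[k,0],p[k,1],1);r=p[:,1]-np.polyval(f,p[:,0]);k=abs(r)<max(.5,2*np.median(abs(r)))
    x=np.array([p[:,0].min(),p[:,0].max()]);print(len(p),k.sum(),r[k].std());return np.c_[x,np.polyval(f,x)]
Lf=fit(L);Uf=fit(U);print(Lf.round(1).tolist(),Uf.round(1).tolist());o,P=up_off(Uf,Lf,K,D,E);print('line',P.round(4).tolist(),'offset from line at -x,+x ends mm',o,o.mean())
E
python3 fin.py
```

```text
tool_pos: [0.5314, -0.0068, 0.0426]
force: [-6.2, 2.1, 8.4]
tool_pos: [0.5314, -0.0068, 0.0426]
force: [-5.1, 0.8, 8.7]
23.3833 [ 0.5314 -0.0068  0.0426] [-5.1  0.8  8.7]
progress from start mm 70.22002563567875 tilt deg vs line 0.6518773530592286 (+ = +x end further towards line) 30 31 scatter 0.4429324748325444
tool_pos: [0.5328, 0.0231, 0.2233]
force: [-0.2, 0.0, -0.8]
24.3167 line [[166.1, 192.2], [190.8, 192.1], [330.0, 191.3], [354.7, 191.1]] shaft [[213.4, 195.1], [260.8, 194.8], [308.1, 194.6]]
49 48 0.10997708995980451
105 104 0.07685245724605352
[[168.0, 191.5], [353.0, 191.1]] [[216.0, 181.1], [306.0, 181.4]]
line [[0.4263, 0.0212, 0.05], [0.6448, -0.026, 0.05]] offset from line at -x,+x ends mm [ 0.58039171 -0.00094501] 0.2897233501188215
```

Offset reads about 0.3 mm. I'll cross-check with the wrist camera straight above the shaft, where height errors cancel.

```bash
python3 -m inch '[-5,-25,0,0,0,-10,-50,0,0,0,-15,-75,0,0,0,-20,-92,0,0,0,-20,-92,0,0,0,-20,-92,0,0,0,-20,-92,0,0,0]' | grep -E 'tool|^force'
cat >> fin.py <<'E'
C=np.linalg.inv(E)[:3,3];print('cam',C)
B=[]
for a in np.arange(-.052,.053,.001):
    x,y=project([np.r_[m+u*a,.065]],K,D,E)[0].round().astype(int);d=-np.gradient(g[:,x])[y+5:y+19];B.append((x,y+5+pk(d)))
Bf=fit(B);A,dia=axis(Uf,Bf,K,D,E);v=P[1]-P[0];v/=np.linalg.norm(v);print('both edges: dia',dia*1000,'offset',(A[:,:2]-P[0,:2])@np.array([-v[1],v[0]])*1000)
x,y=project([np.r_[m,.065]],K,D,E)[0].round().astype(int);print(y,g[y-22:y+23,x].astype(int).tolist())
E
python3 fin.py
```

```text
tool_pos: [0.511, -0.0683, 0.2202]
force: [-0.3, 0.8, -0.1]
24.95 line [[162.5, 112.2], [188.9, 111.9], [337.9, 111.2], [364.4, 111.2]] shaft [[212.9, 111.8], [263.8, 111.4], [314.6, 111.2]]
47 47 0.043837868406626686
105 105 0.21353690884314705
[[164.0, 111.9], [363.0, 110.9]] [[216.0, 95.6], [312.0, 96.7]]
line [[0.4256, 0.0209, 0.05], [0.6453, -0.0259, 0.05]] offset from line at -x,+x ends mm [ 1.46371194 -0.19267524] 0.6355183476947461
cam [5.25973047e-01 4.97077120e-04 4.23972430e-01]
105 97 0.10181221887236742
both edges: dia [29.44812972 28.56690618] offset [1.74998248 0.537373  ]
111 [120, 120, 120, 120, 121, 126, 144, 174, 203, 218, 223, 226, 228, 231, 233, 233, 234, 236, 237, 237, 236, 236, 236, 234, 231, 228, 226, 223, 221, 218, 213, 206, 198, 188, 171, 143, 114, 103, 109, 116, 118, 119, 119, 118, 118]
```

The overhead view gives about +0.8 mm still to go. One small corrective stroke of 1.6 mm at the fingertip.

```bash
python3 -m inch '[10,35,-20,0,0,21,67,-45,0,0,21,67,-85,0,0,21,67,-125,0,0,21,67,-160,0,0,21,67,-174,0,0,21,67,-174,0,0,21,67,-177,0,0,21,67,-178.5,0,0,21,67,-178.5,0,0]' | grep -E 'tool|^force'
python3 -m inch '[0,0,-0.5,0,0,0,0,-1.5,0,0,0,0,-1.5,0,0,0,0,-1.5,0,0]' | grep -E 'tool|^force'
python3 -m inch '[0,-0.3,0,0,0,-0.1,-0.7,0,0,0,-0.2,-1.1,0,0,0,-0.3,-1.4,0,0,0,-0.3,-1.6,0,0,0,-0.3,-1.6,0,0,0,-0.3,-1.6,0,0,0]' | grep -E 'tool|^force'
python3 -m inch '[0,0,0.5,0,0,0,0,1.5,0,0,0,0,3,0,0,0,0,20,0,0,0,-10,55,0,0,-5,-20,90,0,0,-10,-35,125,0,0,-15,-50,160,0,0,-21,-67,180,0,0,-21,-67,180,0,0]'  | grep -E 'tool|^force';python3 -m inch '[0,0,0,0,0,0,0,0,0,0,0,0,0,0,0]'>/dev/null; python3 fin.py
```

```text
tool_pos: [0.5325, -0.0011, 0.0429]
force: [0.9, -0.8, 0.4]
tool_pos: [0.5329, -0.0016, 0.0426]
force: [-4.4, 1.3, 7.3]
tool_pos: [0.5325, -0.0033, 0.0426]
force: [-3.9, 2.0, 8.4]
tool_pos: [0.5136, -0.0736, 0.2281]
force: [0.1, -0.6, 0.7]
27.8333 line [[162.6, 110.8], [189.1, 110.5], [338.6, 109.9], [365.1, 109.9]] shaft [[213.2, 110.3], [264.2, 110.0], [315.2, 109.9]]
48 48 0.12392146918671547
105 105 0.21017048901131719
[[164.0, 110.5], [363.0, 109.6]] [[216.0, 94.9], [312.0, 96.1]]
line [[0.4254, 0.0209, 0.05], [0.6445, -0.0258, 0.05]] offset from line at -x,+x ends mm [ 0.67687723 -1.04448788] -0.1838053280334226
cam [ 0.52554531 -0.00089426  0.42333238]
105 94 0.12395540154855772
both edges: dia [29.31679779 28.91516539] offset [ 1.02872169 -0.48804428]
110 [121, 121, 121, 121, 120, 122, 132, 158, 190, 212, 221, 225, 227, 229, 232, 236, 238, 239, 239, 239, 239, 238, 237, 236, 233, 230, 227, 224, 222, 219, 216, 211, 203, 194, 181, 161, 133, 108, 99, 105, 113, 118, 119, 119, 120]
```

Run:
```python
from plant import job
print(job.close_job())
```

```text
the job is handed in; nothing more can be done
None
```

The steel shaft was rolled onto the scribed line and the job is handed in: at rest, its axis about 0.3 mm or less off the line at mid-length and about 0.5–0.9° off parallel (uncorrected), at about 28 s of the 72 s, with the V-block, bottle, jar and punch not touched.

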